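# Count three blanks out of the feeder and bolt it

### The job

Slide exactly three of the five brass blanks out of the feeder's lane, over its mouth and down the chute into the tray, then push the bolt fully home into its keeper so that the other two blanks stay shut in the lane. The blanks differ in thickness and sit too snug to grip: a shut fingertip pressed lightly on top drags them along. The brass is soft, so never bear down on it hard, and leave the jar, the steel block and the hammer where they are.

Things in the scene. Friction and masses are not known exactly. Their poses are not given: they have to be found in the camera images.
- feeder: Blank feeder, fixed. Origin on the bench under the middle of the lane's mouth; +x the way the blanks go out, z up. In its frame, mm: straight lane from a closed end (x=-200, wall to z=64) to the open mouth (x=0), polished steel floor at z=48, 36 wide between walls 6 high, 5 thick; beyond them wooden shoulders, inner faces at y=+-26, tops at z=64, x=-206..-24. The bolt crosses it at x=-8.
- mouth (a point): Middle of the floor's end edge at the lane's mouth, 48 mm above the bench; feeder's axes. From here a steel chute, 45 degrees for 30 mm and then 22 degrees, leads down to the tray floor 60 mm out; its first 32 mm run between cheeks (inner faces 36 mm apart, tops 54 mm above the bench).
- tray_centre (a point): Centre of the wooden tray's inner floor, 103 mm out from the mouth, 6 mm above the bench. Inside the tray measures 140 (feeder's x) by 106 mm (y); its rim is 30 mm above the bench.
- bolt (a joint): Travel in m of the bolt, a steel rod of 8 mm diameter: 0 drawn right back, 0.057 fully home in the keeper (end stop). Closes along the feeder's +y; about 2 N friction; stays where left. Starts drawn back, clear of the lane. Lies on a ledge on the -y side (47 mm high, to y=-118) in straps at y=-41..-23, top 61 mm high; the keeper is a like strap at y=23..31.
- bolt_knob (a point): Upright steel knob at the bolt's tail, to push the bolt by: stem 10 mm diameter with a 14 mm ball on top (ball top 85 mm above the bench). The point lies on the stem's axis, 65.5 mm above the bench, 79 mm behind the bolt's tip.
- bolt_tip (a point): The bolt's tip, on the rod's axis, 52.5 mm above the bench; drawn back (joint 0) it is 27 mm from the lane's centre line, on the -y side.
- blank1: Blank 1 (numbered from the mouth inward), a loose brass disc, 34 mm diameter, 50 to 170 g, flat in the lane with 1 mm play each side. The five have different thicknesses, 8 to 18 mm, known only by feel or sight: the origin is the centre of the underside, on the lane's floor. Gaps of 0 to 5 mm. Slippery on the lane (friction about 0.2); a shut fingertip pressed on top with 5 to 20 N drags it.
- blank2: Blank 2 (numbered from the mouth inward), like blank 1, of another thickness; origin at the centre of its underside.
- blank3: Blank 3 (numbered from the mouth inward), like blank 1, of another thickness; origin at the centre of its underside.
- blank4: Blank 4 (numbered from the mouth inward), like blank 1, of another thickness; origin at the centre of its underside.
- blank5: Blank 5 (numbered from the mouth inward), like blank 1, of another thickness; origin at the centre of its underside.
- jar: Bystander: closed glass jar, 56 mm diameter, 60 high, beside the feeder. Origin under its centre.
- bench_block: Bystander: steel bench block 60 x 60 x 20 mm. Origin under its centre.
- hammer: Bystander: hammer lying on the bench on the feeder's +y side, along x; origin under its middle.
There are look-alikes about, which are no part of the job. Leave any turquoise or white look-alike of the blank3 alone.

How it is judged (in metres and radians):
On the way, in this order (a step that is already met when the one before it is completed fails the run):
1. three blanks are in the tray (x of blank1 in the frame of feeder between 0.033 and 0.173 m and y of blank1 in the frame of feeder between -0.053 and 0.053 m and z of each of blank1, blank2, blank3 in the frame of feeder below 0.045 m and x of blank2 in the frame of feeder between 0.033 and 0.173 m and y of blank2 in the frame of feeder between -0.053 and 0.053 m and x of blank3 in the frame of feeder between 0.033 and 0.173 m and y of blank3 in the frame of feeder between -0.053 and 0.053 m), for 0.2 s.
2. the bolt is fully home in its keeper (value of joint bolt above 0.0545 m), for 0.2 s.
At the end, for the whole second after the job is handed in: Blanks 1, 2 and 3 are in the tray (their centres inside its walls, undersides below 45 mm), blanks 4 and 5 lie flat in the lane behind the bolt, the bolt is within 2.5 mm of its end stop (joint above 0.0545), and all blanks are at rest (under 20 mm/s) (all of step 1 and x of blank4 in the frame of feeder between -0.2 and -0.026 m and y of blank4 in the frame of feeder between -0.006 and 0.006 m and z of blank4 in the frame of feeder between 0.044 and 0.054 m and x of blank5 in the frame of feeder between -0.2 and -0.026 m and y of blank5 in the frame of feeder between -0.006 and 0.006 m and z of blank5 in the frame of feeder between 0.044 and 0.054 m and value of joint bolt above 0.0545 m and linear speed of each of blank1, blank2, blank3, blank4, blank5 below 0.02 m/s); the robot touches nothing.
It fails at once if a fourth blank leaves the lane (x of any of blank4, blank5 in the frame of feeder above 0 m).
It fails at once if a blank is pressed with more than 40 N (contact force between the fingers and blank1 above 40 N or contact force between the fingers and blank2 above 40 N or contact force between the fingers and blank3 above 40 N or contact force between the fingers and blank4 above 40 N or contact force between the fingers and blank5 above 40 N).
It fails at once if the jar, the steel block or the hammer is moved more than 15 mm (distance of any of jar, bench_block, hammer from where it was at the start of the episode above 0.015 m).
It also fails if it takes over 53 s, if anything falls off the work surface, if the arm or the gripper's body presses on something with over 40 N, if the wrist force passes 120 N, or if a joint passes its speed limit or range.

### The arm

A 7-joint arm with a two-finger parallel gripper is mounted at the origin on the work surface. World frame = base frame: x ahead of the robot, y to its left, z up, the work surface at z = 0. Lengths are in mm, angles in rad, forces in N, time in s.
With the tool pointing down it reaches from about 350 to 900 mm from the base axis. Payload 19.9 kg.
Tool frame: the origin (TCP) lies midway between the tips of the shut fingers; the grasp point (between the pads) lies 19 mm behind it; z points along the fingers, y is the line along which they close (so a half turn about z gives the same grasp; the last joint's range is limited). The gripper opens to 85 mm and grips with 20 to 120 N. Pads are 22 mm wide; open, the fingers measure 114 mm over their backs; the gripper's body (76 mm by 85 mm) begins 54 mm behind the grasp point. The pads swing forward as they close: fully open they stand 13 mm farther back than shut.
Start: joints at [-1.228, 0.417, -0.01, 1.614, 0.005, 1.111, -0.053], TCP at [234.597, 579.28, 231.26] pointing down, gripper open.
Joint ranges: [-2.81, 2.81], [-0.39, 2.02], [-1.27, 1.25], [0.06, 2.57], [-1.19, 4.33], [0.19, 2], [-2.82, 2.82]. Speed limits (rad/s): [1.89, 1.89, 2.39, 2.39, 3.01, 3.01, 3.01].

### API

Orientations are given as [roll, pitch, yaw] about the fixed x, y, z axes, in that order (R = Rz(yaw) Ry(pitch) Rx(roll)).
In Python, from rig import move_ptp, move_l, goto_joints, gripper_to, sleep, solve_ik, state, grab_frame, MotionError, job_done, spot_in, masks_of, landmark_of gives the robot as it stands. Calls block until the motion is done:
- move_ptp(position, orientation): joint-space move of the TCP to a pose.
- move_l(position, ori=None, max_speed=150): straight line of the TCP; ori=None keeps the orientation; max_speed is the mean speed in mm/s.
- goto_joints(angles): joint-space move.
- gripper_to(opening, strength=None): opening from 0.0 (shut) to 1.0 (fully open); strength is the grip in N (None keeps the last); returns when the fingers have stopped.
- sleep(seconds).
- solve_ik(position, orientation): joint angles nearest the present ones, or None.
- state(): the state.
- grab_frame(name): name is "scene" or "top"; returns a dict with "frame" (400x640x3 uint8, blue, green, red), "z_map" (400x640 float32, mm along the optical axis (not along the pixel's ray), 0 where there is no reading), "mtx" (3x3 intrinsics, pixels), "R" (3x3) and "t" (3): a world point X has camera coordinates R X + t. Camera axes: x right, y down, z forward; pixel columns grow to the right and rows downward; lengths in mm; the calibration is good to about 2 mm. A picture is of the moment at which its call begins.
A pose or a line that the arm cannot do raises MotionError and nothing moves.
- job_done(): hands the job in; it is judged then, once.
Trained networks look in a picture, given as the dict that the camera call returned (one of the last four; its "shot" number tells which), for a name from the list of things; names that differ only in an ending like _2 or _b are one class to them, and where a whole thing is asked for, a point or a joint stands for the part that bears it (a point fixed in the world has none). Each returns a list of dicts, best first, with "score" (0 to 1); they miss things now and then, are a little off and sometimes report something else, mostly with a low value. They report only what shows in the picture. A call takes as long as a camera call. They do not tell look-alikes from the thing itself.
- spot_in(query, picture): "bbox" ([left, top, right, bottom] in pixels, round what is visible of it).
- masks_of(query, picture): "pixels" (400x640 bool, what is visible of it) and "bbox" ([left, top, right, bottom] in pixels, round what is visible of it).
- landmark_of(query, picture): "location" ([column, row] in pixels: a listed point, or the origin of a listed thing).
The state is a dict: "clock": time; "joint_pos": joint angles; "qvel": joint speeds; "joint_torque": joint torques, N m; "tool_pos": TCP position; "tcp_rot": TCP orientation; "wrist_force": force on the tool from outside, world axes, zero at the start; "ft_torque": the same for the moment, N m; "width": opening from 0.0 (shut) to 1.0 (fully open); "grip_force": force on a finger pad.
Only numpy, scipy, OpenCV 4.12 (cv2) and the standard library are available. Lean on these libraries where they do the work, as an engineer would, in place of code of your own. Each camera call takes 0.05 s, during which the arm holds its last target. There are 200 camera calls.

## Working session

There is one attempt and no reset: what is moved stays moved. The work goes in short steps, each a Python script; the robot and the scene stay as the last script left them, time stands still between calls to the robot, and variables do not carry over. Pictures are saved under pics/ and viewed, at most 10 in all, crops included, and the job is handed in when it is done.

```bash
ls; mkdir -p pics; python3 - <<'E'
from rig import *
import cv2,pickle
for n in("scene","top"):
    p=grab_frame(n); cv2.imwrite(f"pics/{n}0.png",p["frame"]); pickle.dump(p,open(f"{n}0.pkl","wb"))
    for q in("mouth","tray_centre","bolt_knob","bolt_tip","feeder","blank3","jar","bench_block","hammer"):
        print(n,q,[( [round(float(v)) for v in d["location"]],round(float(d["score"]),2)) for d in landmark_of(q,p)][:7])
s=state();print(s["clock"],s["tool_pos"],s["tcp_rot"],s["wrist_force"])
E
```

```text
pics
scene mouth [([301, 231], 0.59)]
scene tray_centre [([249, 266], 0.65)]
scene bolt_knob [([288, 186], 0.73)]
scene bolt_tip [([304, 219], 0.65)]
scene feeder [([301, 251], 0.63), ([227, 230], 0.59)]
scene blank3 [([324, 226], 0.84), ([358, 215], 0.71), ([377, 208], 0.7), ([385, 191], 0.65), ([338, 218], 0.58), ([394, 207], 0.57), ([439, 238], 0.48)]
scene jar [([229, 227], 0.61)]
scene bench_block [([351, 201], 0.79)]
scene hammer [([373, 285], 0.7)]
top mouth [([335, 184], 0.9)]
top tray_centre [([397, 185], 0.57)]
top bolt_knob [([336, 251], 0.48)]
top bolt_tip [([331, 202], 0.65)]
top feeder [([333, 195], 0.69)]
top blank3 [([271, 192], 0.85), ([230, 193], 0.81), ([318, 190], 0.7), ([296, 190], 0.68), ([193, 161], 0.54), ([252, 188], 0.53)]
top jar [([402, 250], 0.88), ([289, 128], 0.72)]
top bench_block [([315, 189], 0.71), ([260, 246], 0.62)]
top hammer [([286, 130], 0.66)]
1.0 [234.56519154 579.25532851 231.2424614 ] [-3.14146322e+00  2.07498775e-05  2.75681257e+00] [ 0.67700122 -0.61604947 -0.47823378]
```

View pics/scene0.png

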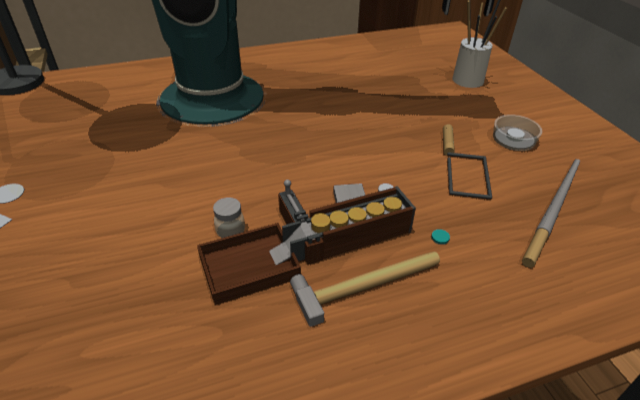

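View pics/top0.png

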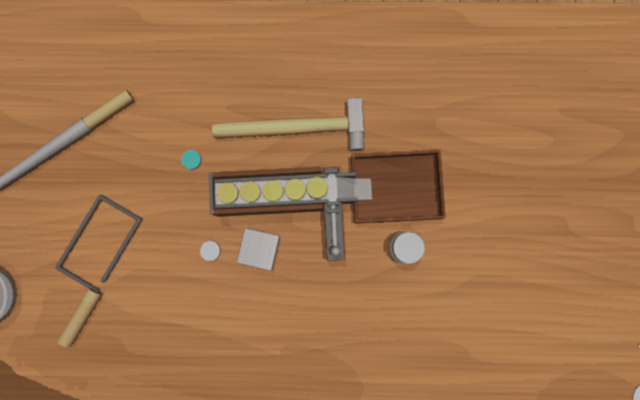

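Scene: brass blanks at top-image columns 228–317, row ~190, in the lane; the teal disc (191,160) and white disc (209,251) are look-alikes outside the lane. Mouth is around (335,187), tray around (397,187), bolt knob (336,251). I choose the five yellow discs in the lane.

```bash
cat >h.py <<'E'
import numpy as np,cv2,pickle
def ray(p,uv,z):
    c=-p["R"].T@p["t"]; d=p["R"].T@np.linalg.solve(p["mtx"],[uv[0],uv[1],1.]); return c+d*(z-c[2])/d[2]
def deproj(p,mask):
    v,u=np.nonzero(mask&(p["z_map"]>0)); z=p["z_map"][v,u]
    C=np.linalg.solve(p["mtx"],np.c_[u,v,np.ones(len(u))].T)*z
    return (p["R"].T@(C-np.asarray(p["t"]).reshape(3,1))).T
def proj(p,X):
    c=p["R"]@X+np.asarray(p["t"]).ravel(); q=p["mtx"]@c; return q[:2]/q[2]
def blobs(p,roi=None):
    hsv=cv2.cvtColor(p["frame"],cv2.COLOR_BGR2HSV)
    m=cv2.inRange(hsv,(22,130,90),(35,255,255))
    m=cv2.morphologyEx(m,cv2.MORPH_OPEN,np.ones((3,3)))
    n,l,s,c=cv2.connectedComponentsWithStats(m)
    return [(c[i],s[i],l==i) for i in range(1,n) if s[i][4]>40]
E
python3 - <<'E'
from h import *
for n in("top","scene"):
    p=pickle.load(open(n+"0.pkl","rb"))
    print(n,"cam",(-p["R"].T@p["t"]).round(),p["mtx"][0,0])
    for c,s,m in blobs(p):
        X=deproj(p,cv2.erode(m.astype(np.uint8),np.ones((3,3)))>0)
        print(c.round(1),s,"z",np.percentile(X[:,2],[10,50,90]).round(1),"xyz",np.median(X,0).round(1), "ray60",ray(p,c,60).round(1))
p=pickle.load(open("top0.pkl","rb"))
for q,uv,z in(("mouth",(335,184),48),("tray",(397,185),6),("knob",(336,251),65.5),("tip",(331,202),52.5),("feeder",(333,195),0),("jar",(402,250),0)):print(q,ray(p,uv,z).round(1))
# dark tray: rim top
f=p["frame"][140:275,200:450]; cv2.imwrite("pics/crop0.png",cv2.resize(f,None,fx=3.2,fy=3.2,interpolation=cv2.INTER_CUBIC))
E
```

```text
top cam [512.  79. 839.] 486.4134231664638
scene cam [1176. -109.  641.] 475.75615360464883
mouth [616.8  66.8  48. ]
tray [622.1 -40.4   6. ]
knob [507.7  64.1  65.5]
tip [586.6  73.   52.5]
feeder [603.9  69.3   0. ]
jar [510.9 -50.1   0. ]
```

View pics/crop0.png

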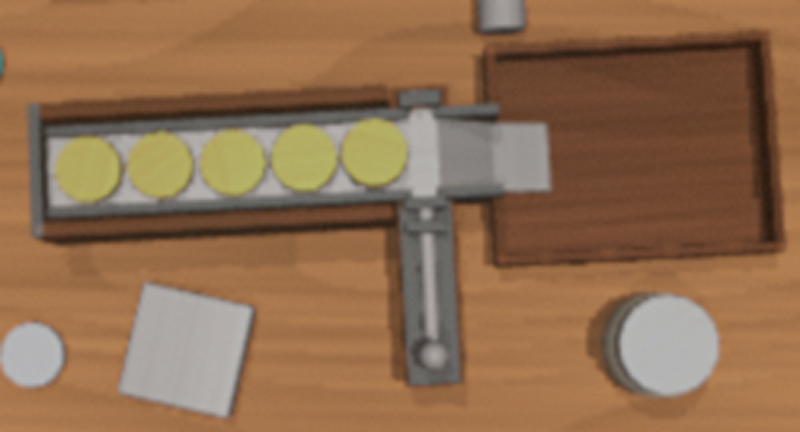

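The crop shows the five brass discs (crop columns 88–374), the mouth edge near crop (437,150), the bolt rod with its ball at crop (433,355), and all bystanders clear of the lane. The HSV range missed, so I'm fixing it and fitting the feeder frame.

```bash
sed -i 's/(22,130,90),(35,255,255)/(24,110,90),(36,255,255)/' h.py; python3 - <<'E'
from h import *
p=pickle.load(open("top0.pkl","rb")); hsv=cv2.cvtColor(p["frame"],cv2.COLOR_BGR2HSV)
print("hsv",hsv[190,273],hsv[189,296],hsv[300,300])
s=pickle.load(open("scene0.pkl","rb")); print(cv2.cvtColor(s["frame"],cv2.COLOR_BGR2HSV)[214,359])
P=[]
for u,v in((88,168),(160,165),(233,161),(304,157),(374,152)):
    u,v=200+u/3.2,140+v/3.2
    m=np.zeros((400,640),np.uint8); cv2.circle(m,(round(u),round(v)),6,1,-1)
    X=deproj(p,m>0); z=np.median(X[:,2]); P.append(ray(p,(u,v),z)); print((u,v),P[-1].round(1),np.percentile(X[:,2],[10,90]).round(1))
P=np.array(P); 
def at(c,z): return ray(p,(200+c[0]/3.2,140+c[1]/3.2),z)
for n,c,z in(("mouthedge",(437,150),48),("ball",(433,353),78),("rod far",(427,215),56.5),("closed end outer",(33,170),64),("tray rim TL",(485,46),30),("TR",(768,36),30),("BR",(781,250),30),("BL",(494,264),30),("jar",(668,345),60),("shoulder bot R",(397,222),64),("shoulder bot L",(47,238),64)):print(n,at(c,z).round(1))
# floor, shoulder height check
X=deproj(p,np.ones((400,640),bool)); print("bench z",np.median(X[:,2]))
E
```

```text
hsv [ 28 112 180] [ 28 111 179] [ 14 137 177]
[ 21 161 169]
(227.5, 192.5) [599.  240.7  58.9] [57.2 60.3]
(250.0, 191.5625) [601.2 204.4  57.7] [55.8 59.1]
(272.8125, 190.3125) [603.9 167.6  56.9] [54.9 58.5]
(295.0, 189.0625) [605.9 131.3  60.8] [59.2 62.9]
(316.875, 187.5) [608.2  96.   67. ] [65.2 68.4]
mouthedge [612.1  64.2  48. ]
ball [508.8  65.4  78. ]
rod far [577.9  69.   56.5]
closed end outer [597.  267.4  64. ]
tray rim TL [669.8  39.4  30. ]
TR [ 677.  -108.8   30. ]
BR [ 564.7 -114.9   30. ]
BL [555.1  33.5  30. ]
jar [514.6 -51.5  60. ]
shoulder bot R [573.6  84.   64. ]
shoulder bot L [562.9 259.1  64. ]
bench z 0.8917726649326548
```

```bash
cat >>h.py <<'E'
from rig import *
M=np.array([610.3,64.]); A=np.deg2rad(-86.45); ex=np.array([np.cos(A),np.sin(A)]); ey=np.array([-ex[1],ex[0]])
def W(x,y,z): return [*(M+x*ex+y*ey),z]
def F(pos): d=np.asarray(pos[:2])-M; return np.array([d@ex,d@ey,pos[2]])
def st(tag=""):
    s=state(); f=s["wrist_force"]; print(tag,round(s["clock"],2),F(s["tool_pos"]).round(1),"F",round(float(f[:2]@ex),1),round(float(f[:2]@ey),1),round(float(f[2]),1)); return s
E
python3 - <<'E'
from h import *
print([F(q).round(1) for q in ((599,240.7,0),(601.2,204.4,0),(603.9,167.6,0),(605.9,131.3,0),(608.2,96,0))])
gripper_to(0.0); st("shut")
x=F((603.9,167.6,0))[0]-2
ori=None
for yaw in(A+np.pi,A):
    q=solve_ik(W(x,0,80),[np.pi,0,yaw]); print(yaw,q)
    if q is not None and ori is None: ori=[np.pi,0,yaw]
move_ptp(W(x,0,75),ori); st("above")
move_l(W(x,0,61),max_speed=60); f0=st("61")["wrist_force"][2]
z=61
while z>52:
    z-=1; move_l(W(x,0,z),max_speed=30); s=st(z)
    if s["wrist_force"][2]-f0>5: break
E
```

```text
[array([-177.1,   -0.3,    0. ]), array([-140.7,   -0.4,    0. ]), array([-103.8,    0. ,    0. ]), array([-67.4,  -0.2,   0. ]), array([-32.1,  -0.1,   0. ])]
shut 1.77 [-537.6 -343.1  231.3] F 0.4 -0.2 0.3
1.6327555152406952 [-0.65412264  0.6371141   0.45491769  1.73306694 -0.35415751  0.85367028
  0.02082992]
-1.508837138349098 [-0.18211207  0.60012745 -0.19022539  1.71537073  0.14393361  0.83971937
  2.76738075]
above 3.83 [-107.4   -0.2   75.2] F -0.2 0.4 -0.7
61 4.21 [-105.8   -0.3   60.4] F -0.5 -0.3 0.4
60 4.46 [-1.058e+02  1.000e-01  6.010e+01] F -0.6 -0.1 0.1
59 4.71 [-105.8   -0.    59. ] F -0.6 0.1 -0.7
58 4.96 [-1.058e+02 -1.000e-01  5.790e+01] F 0.7 0.3 0.1
57 5.21 [-1.058e+02 -1.000e-01  5.690e+01] F -0.4 0.5 0.5
56 5.46 [-105.8    0.2   56.2] F 0.9 -0.5 3.6
55 5.71 [-105.9    0.7   56. ] F 0.6 -2.3 16.4
```

```bash
python3 - <<'E'
from h import *
z=55.2
for x in(-100,-85,-70,-55,-42):
    move_l(W(x,0,z),max_speed=50); f=st(x)["wrist_force"][2]
    if f>20: z+=.4
    if f<7: z-=.3
    if f>30: break
p=grab_frame("scene"); cv2.imwrite("pics/s1.png",cv2.resize(p["frame"][160:320,180:440],None,fx=3,fy=3,interpolation=cv2.INTER_CUBIC))
E
```

```text
-100 5.97 [-99.6   0.8  56.1] F 1.9 -1.6 12.7
-85 6.42 [-84.4   0.9  56.1] F 2.9 -0.7 12.1
-70 6.88 [-69.3   0.9  56.1] F 2.8 -0.3 11.0
-55 7.33 [-54.3   0.9  56.1] F 2.3 -0.2 11.4
-42 7.73 [-41.3   0.9  56.1] F 2.7 0.4 11.8
```

View pics/s1.png

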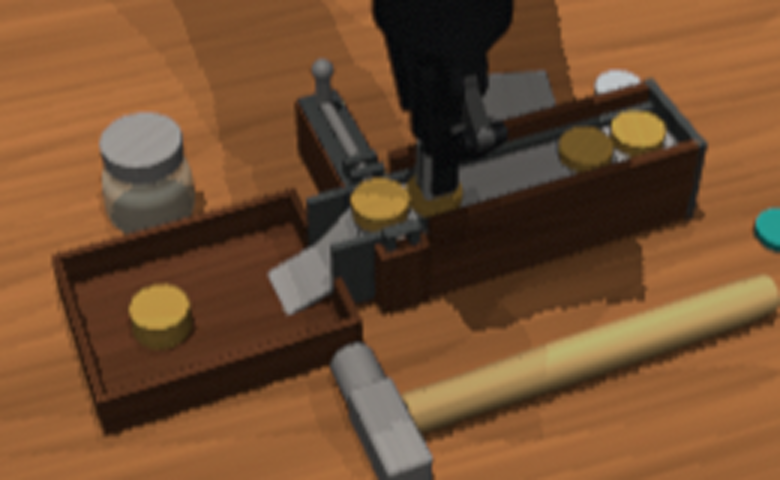

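Blank 1 is in the tray (crop 160,312), blank 2 is at the mouth (380,200), blank 3 is under the finger, and 4 and 5 are still at the back (585,148; 638,130). Continuing the drag.

```bash
python3 - <<'E'
from h import *
z=55.2
for x in(-30,-18,-8,0,6):
    move_l(W(x,0,z),max_speed=50); f=st(x)["wrist_force"][2]
    if f>20: z+=.4
    if f>30: break
p=grab_frame("scene"); cv2.imwrite("pics/s2.png",cv2.resize(p["frame"][160:320,180:440],None,fx=3,fy=3,interpolation=cv2.INTER_CUBIC))
E
```

```text
-30 8.18 [-29.3   0.9  56.1] F 2.8 -0.3 11.8
-18 8.57 [-17.3   0.8  56.1] F 1.8 0.3 11.3
-8 8.92 [-7.3  0.8 56.1] F 2.6 -0.7 11.6
0 9.22 [ 0.7  0.8 56. ] F 2.3 -0.1 11.5
6 9.49 [ 6.4  0.8 55.9] F 0.1 0.3 9.3
```

View pics/s2.png

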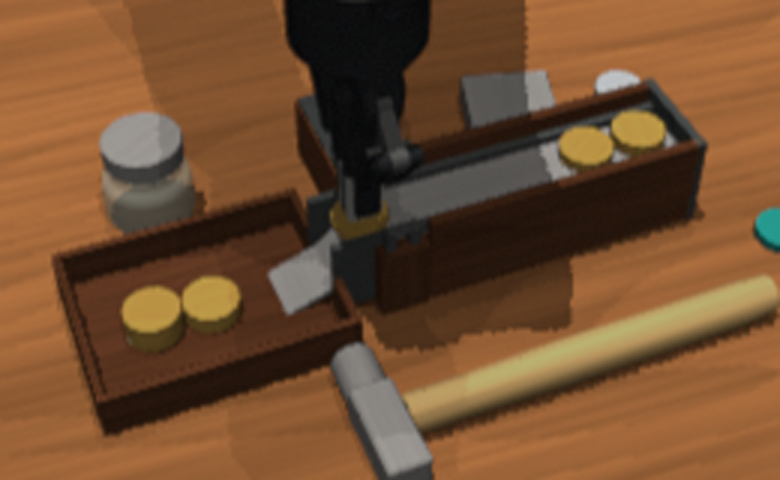

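Blanks 1 and 2 are in the tray (crop 152,315 and 210,303). Blank 3 is still under the finger, overhanging the mouth. I'll go a bit further, then lift.

```bash
python3 - <<'E'
from h import *
for x in(12,18,24):
    move_l(W(x,0,55.2),max_speed=40); st(x)
move_l(W(24,0,90),max_speed=120); st("up")
move_l(W(-30,-60,110),max_speed=200)
p=grab_frame("scene"); cv2.imwrite("pics/s3.png",cv2.resize(p["frame"][160:320,180:440],None,fx=3,fy=3,interpolation=cv2.INTER_CUBIC))
t=grab_frame("top"); k=landmark_of("bolt_knob",t)
for d in k[:2]: print("knob",F(ray(t,d["location"],65.5)).round(1),d["score"])
st()
E
```

```text
12 9.84 [12.1 -0.2 55. ] F -0.0 -0.4 0.5
18 10.14 [18.3 -0.1 55.1] F 0.2 -0.6 -0.7
24 10.44 [24.4 -0.  55.2] F -0.0 0.1 0.2
up 10.88 [23.7  0.1 90.1] F 0.5 -1.0 -1.2
 11.6 [-29.3 -59.8 109.6] F 0.0 0.4 0.4
```

View pics/s3.png

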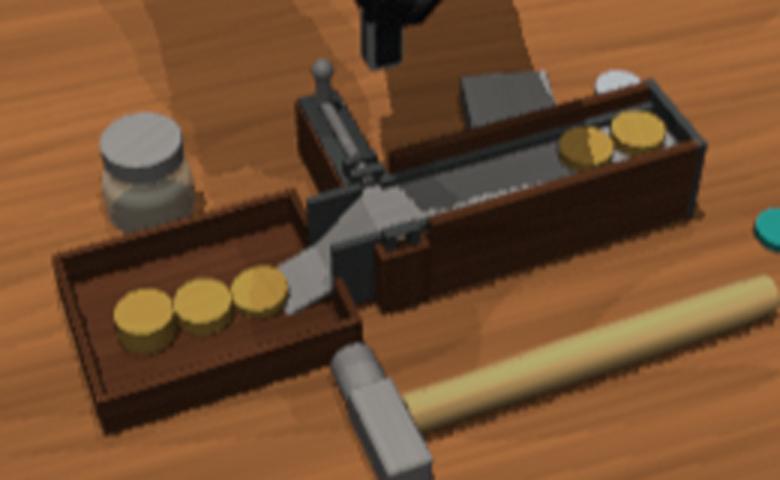

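All three blanks are in the tray (crop 145,320; 203,305; 260,290), 4 and 5 remain, and the knob is at (322,70). Now the bolt.

```bash
python3 - <<'E'
from h import *
move_l(W(-8,-143,110),max_speed=200); move_l(W(-8,-143,60),max_speed=120)
f0=st("down")["wrist_force"][:2]@ey
y=-143; 
while y<-45:
    y+=6 if y<-80 else 2
    move_l(W(-8,y,60),max_speed=60); s=state(); f=s["wrist_force"][:2]@ey-f0
    print(y,F(s["tool_pos"]).round(1),round(float(f),1),round(s["clock"],2))
    if abs(f)>15: break
E
```

```text
down 12.75 [  -7.8 -142.6   60.1] F 0.2 0.1 0.2
-137 [  -8.1 -136.2   60.6] 0.2 13.0
-131 [  -8.  -130.6   60.1] -0.5 13.25
-125 [  -8.  -124.7   60. ] 0.2 13.5
-119 [  -8.  -118.7   59.9] -0.2 13.75
-113 [  -8.  -112.7   60. ] 0.0 14.0
-107 [  -8.  -106.7   60. ] 0.4 14.25
-101 [  -8.  -100.7   60. ] 0.2 14.5
-95 [ -8.  -94.6  60. ] -0.1 14.75
-89 [ -8.  -88.7  60. ] -1.0 15.0
-83 [ -8.  -82.7  60. ] -0.7 15.25
-77 [ -8.  -76.7  60. ] -0.0 15.5
-75 [ -8. -75.  60.] -0.7 15.75
-73 [ -8. -73.  60.] -0.9 16.0
-71 [ -8.  -70.9  60. ] -0.1 16.25
-69 [ -8.  -69.7  59.8] -6.7 16.5
-67 [ -8.  -69.4  59.3] -17.1 16.75
```

```bash
python3 - <<'E'
from h import *
move_l(W(-8,-90,60),max_speed=100); move_l(W(-8,-110,110),max_speed=150); move_l(W(-100,-170,220),max_speed=300); st()
t=grab_frame("top"); p=grab_frame("scene")
for d in landmark_of("bolt_knob",t)[:1]: print("knob",F(ray(t,d["location"],65.5)).round(1))
for d in spot_in("blank3",t): b=d["bbox"]; print("blank",F(ray(t,((b[0]+b[2])/2,(b[1]+b[3])/2),55)).round(0),round(d["score"],2))
a=cv2.resize(t["frame"][150:275,200:450],None,fx=3,fy=3,interpolation=cv2.INTER_CUBIC); cv2.imwrite("pics/t4.png",a)
cv2.imwrite("pics/s4.png",cv2.resize(p["frame"][160:320,180:440],None,fx=3,fy=3,interpolation=cv2.INTER_CUBIC))
E
```

```text
18.31 [ -99.8 -170.   219.2] F -1.2 0.1 -0.3
knob [ -6.8 -44.8  65.5]
blank [99. -4. 55.] 0.88
blank [65. -5. 55.] 0.76
blank [131.  -6.  55.] 0.66
blank [-179.    3.   55.] 0.66
blank [-139.    2.   55.] 0.6
blank [-207.  -92.   55.] 0.55
```

View pics/t4.png

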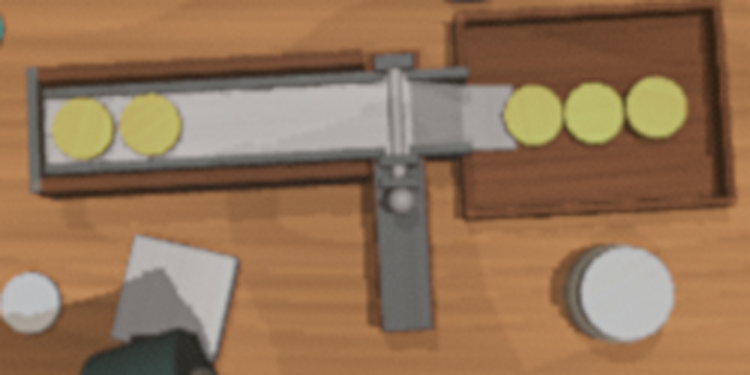

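View pics/s4.png

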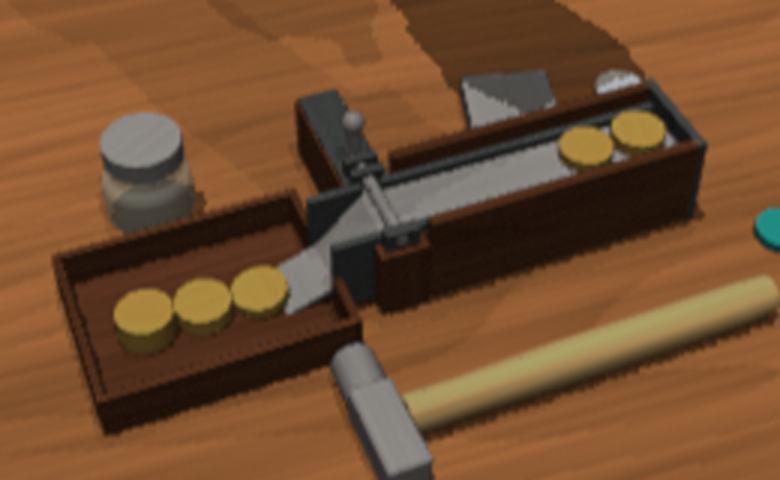

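The top crop shows the bolt across the lane into the keeper, three discs in the tray, two in the lane, and the bystanders where they were. I'll press the bolt once more, firmly, to be sure it is at its stop.

```bash
python3 - <<'E'
from h import *
move_l(W(-8,-115,110),max_speed=300); move_l(W(-8,-90,60),max_speed=150)
f0=st("down")["wrist_force"][:2]@ey
y=-74; 
while y<-58:
    move_l(W(-8,y,60),max_speed=60); s=state(); f=s["wrist_force"][:2]@ey-f0
    print(y,F(s["tool_pos"]).round(1),round(float(f),1),round(s["clock"],2))
    if abs(f)>33: break
    y+=1.5
move_l(W(-8,-90,60),max_speed=100); move_l(W(-8,-110,110),max_speed=150); move_l(W(-100,-170,220),max_speed=300); st()
a=pickle.load(open("top0.pkl","rb")); t=grab_frame("top")
g=lambda q:cv2.cvtColor(q["frame"],cv2.COLOR_BGR2GRAY)
T=cv2.resize(g(a)[243:258,328:343],None,fx=4,fy=4,interpolation=cv2.INTER_CUBIC)
R=cv2.resize(g(t)[200:265,315:355],None,fx=4,fy=4,interpolation=cv2.INTER_CUBIC)
_,m,_,l=cv2.minMaxLoc(cv2.matchTemplate(R,T,cv2.TM_CCOEFF_NORMED)); u,v=l[0]/4+315-328,l[1]/4+200-243
print(m,u,v,"mm",np.hypot(u,v)*761/486.4)
E
```

```text
down 19.69 [ -8.5 -90.1  60.8] F -0.3 0.0 0.1
-74 [ -8.  -73.7  60.2] 1.1 20.11
-72.5 [ -8.  -72.5  60. ] -0.6 20.36
-71.0 [ -8. -71.  60.] 0.6 20.61
-69.5 [ -8.  -69.9  59.9] -3.9 20.86
-68.0 [ -8.  -69.5  59.5] -11.5 21.11
-66.5 [ -8.  -69.3  59.2] -19.5 21.36
-65.0 [ -8.  -69.1  58.7] -25.4 21.61
-63.5 [ -8.  -68.9  58.5] -36.5 21.86
 23.45 [ -99.8 -170.   219.2] F 0.5 0.3 -0.4
0.9133955240249634 -1.75 -34.5 mm 54.04657600643836
```

```bash
python3 - <<'E'
from h import *
s=pickle.load(open("scene0.pkl","rb")); p=grab_frame("scene")
g=lambda q:cv2.cvtColor(q["frame"],cv2.COLOR_BGR2GRAY)
T=cv2.resize(g(s)[179:189,282:293],None,fx=4,fy=4,interpolation=cv2.INTER_CUBIC)
for q in(s,p):
    R=cv2.resize(g(q)[170:215,275:310],None,fx=4,fy=4,interpolation=cv2.INTER_CUBIC)
    _,m,_,l=cv2.minMaxLoc(cv2.matchTemplate(R,T,cv2.TM_CCOEFF_NORMED)); c=(l[0]/4+275+5.3,l[1]/4+170+4.5)
    print(m,c,F(ray(q,c,78)).round(1))
E
```

```text
0.9997402429580688 (287.3, 183.5) [  -7.9 -104.4   78. ]
0.7500045895576477 (297.55, 201.75) [ -7.6 -48.9  78. ]
```

```bash
python3 -c "
from rig import *
print(job_done())"
```

```text
the job is handed in; nothing more can be done
None
```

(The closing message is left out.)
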